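Slide the sample dish through the gate onto the inspection ring

TASK

Gently push the covered glass sample dish across the desk with the fingertips, in through the outer end of the narrow gap between the two fixed V-blocks and out on the mat side, until it sits wholly inside the white ring on the black mat. Do not lift, tip or squeeze the dish, and leave the things standing round about where they are. Finish with the dish at rest and let go of.

Things in the scene. Friction and masses are not known exactly. Their poses are not given: they have to be found in the camera images.
- dish_centre (a point): the covered glass dish: a clear round flat dish, 64 mm across and 14 mm high with an upright rim, three small brass rings inside; loose, about 80 g, slides on the desk. The point is its centre, half-way up (7 mm above the desk when it lies flat). Its yaw means nothing.
- ring_centre (a point): middle of the white ring (inner diameter 88 mm, outer 98 mm) printed on a flat black square mat (126 mm, flush with the desk: nothing to climb), at desk height. Its x axis points along the way through the gate, from the gate to the ring; its y axis lies across the gap; z up. The mat and both V-blocks are one fixed group and cannot be moved.
- gate_middle (a point): middle of the gap between the two grey steel V-blocks, at desk height, 105 mm before the ring's middle on the ring's -x axis; same axes as the ring. The blocks are fixed, each 45 mm long along x, 40 mm wide along y and 36 mm high, and stand at y = 35 to 75 mm either side, so the gap is 70 mm wide (3 mm to spare each side of the dish) and 45 mm long.
- can: off-white screw can, 47 mm across, 52 mm high, loose bystander; origin at the centre of its underside
- ring_gauge: steel ring gauge lying flat, 46 mm across, 16 mm high, loose bystander; origin at the centre of its underside
- flange: brass-coloured turned flange lying flat, 40 mm across, 16 mm high, loose bystander; origin at the centre of its underside
- dropper: brown glass dropper bottle, 33 mm across, 102 mm high, loose bystander; origin at the centre of its underside
- dish: the same dish; origin at the centre of its underside
Not all that is in view belongs to the job. Leave any purple or turquoise look-alike of the dish alone.

How it is judged:
By the outcome, as a careful person would: the job done as asked, in the order asked, and still so for the second after the job is handed in, with the robot touching nothing.
It also fails if it takes over 51 s, if anything falls off the work surface, if the arm or the gripper's body presses on something with over 40 N, if the wrist force passes 120 N, or if a joint passes its speed limit or range.

ROBOT

A 6-joint arm with a two-finger parallel gripper is mounted at the origin on a cart in front of the work surface, level with it; the furniture and walls round the work are solid. World frame = base frame: x ahead of the robot, y to its left, z up, the work surface at z = 0. Lengths are in mm, angles in rad, forces in N, time in s.
With the tool pointing down it reaches from about 275 to 1000 mm from the base axis. Payload 8.4 kg.
Tool frame: the origin (TCP) lies at the very end of the fingers, on their centre line; the grasp point (between the pads) lies 19 mm behind it (r.pinch_z is the distance from the TCP to the grasp point, in mm); z points along the fingers, y is the line along which they close (so a half turn about z gives the same grasp; the last joint's range is limited). The gripper opens to 85 mm and grips with 20 to 120 N. Pads are 22 mm wide; open, the fingers measure 114 mm over their backs; the gripper's body (76 mm by 85 mm) begins 54 mm behind the grasp point. The pads swing forward as they close: fully open they stand 13 mm farther back than shut.
Start: joints at [-1.219, 0.353, 1.633, -0, 1.155, -0.002], TCP at [216.539, -586.292, 231.281] pointing down, gripper open.
Joint ranges: [-2.63, 2.63], [-0.92, 2.1], [0.06, 2.66], [-1.3, 4.44], [0, 2.69], [-3.02, 3.02]. Speed limits (rad/s): [2.22, 2.22, 2.79, 3.14, 3.14, 3.14].

INTERFACE

Orientations are given as [roll, pitch, yaw] about the fixed x, y, z axes, in that order (R = Rz(yaw) Ry(pitch) Rx(roll)).
In Python, from rig import r gives the robot as it stands.
- The arm moves only by the tool carry_out, never from a script. Its argument "series" is a list of rows, each a list of 7 numbers: the turn, a rotation vector about the tool's x, y, z as a fraction of full scale, then the shift along the tool's x, y, z as a fraction of full scale, then the gripper command: -1 is fully open, 1 is shut, values between are in proportion. A call has 1 to 8 rows; each row is the pose to reach, as a shift and turn from the pose commanded when the call began, along the tool's axes at that moment, turning the shorter way round; what a row does not reach only later rows make up. Full scale, the value 1, is 0.25 m for a shift and pi rad for a turn. A row lasts 1/8 s, in which the tool goes at most 62.5 mm and 10.7 degrees, less where a joint would pass 70% of its speed; a pose out of reach is approached as far as the arm can. A call with a number of a shift or a turn outside -1 to 1 is refused whole. A call with a gripper value outside its range is refused whole. The fingers move at their own pace and stop on an object; "force" is the grip in N (left out, the last holds). Time passes only in rows, so rows that repeat a pose let the fingers close. It gives the time, the measured TCP pose, the force, the opening and the grip force at its end, in the units of the state.
- r.sense(): the state, without advancing time (a new reading comes with each control period).
- r.grab_frame(name): name is "scene" or "top"; returns the picture (400x640x3 uint8, red, green, blue); there is no depth.
- r.get_calibration(name): a dict with "K" (3x3 intrinsics, pixels), "distortion" ([k1, k2, p1, p2, k3] as OpenCV has them; the pictures are not rectified), "pose" (4x4, takes a point from camera to world coordinates). Camera axes: x right, y up, looking along -z (the intrinsics and any distortion apply to the point x, -y, -z); pixel columns grow to the right and rows downward; lengths in mm; the calibration is good to about 2 mm. A picture is of the moment at which its call begins. get_calibration takes no time and is no camera call.
- r.sign_off(): hands the job in; it is judged then, once.
Trained networks look in the newest picture that a camera, given by its name, has taken for a name from the list of things; names that differ only in an ending like _2 or _b are one class to them, and where a whole thing is asked for, a point or a joint stands for the part that bears it (a point fixed in the world has none). Each returns a list of dicts, best first, with "score" (0 to 1); they miss things now and then, are a little off and sometimes report something else, mostly with a low value. They report only what shows in the picture. A call takes as long as a camera call. They do not tell look-alikes from the thing itself.
- r.silhouettes(camera, label): "region" (400x640 bool, what is visible of it) and "position" ([row, column] in pixels, amid what is visible of it).
The state is a dict: "clock": time; "qpos": joint angles; "qvel": joint speeds; "joint_efforts": joint torques, N m; "eef_pos": TCP position; "tcp_rot": TCP orientation; "contact_force": force on the tool from outside, world axes, zero at the start; "wrist_torque": the same for the moment, N m; "opening": opening from 0.0 (shut) to 1.0 (fully open); "grasp_force": force on a finger pad.
Only numpy, scipy, OpenCV 4.12 (cv2) and the standard library are available. Lean on these libraries where they do the work, as an engineer would, in place of code of your own. Each camera call takes 0.05 s, during which the arm holds its last target. There are 200 camera calls.

## Working session

There is one attempt and no reset: what is moved stays moved. The work goes in short steps, Python scripts to look and compute and a tool call to move; the robot and the scene stay as the last step left them, time stands still between calls to the robot, and variables do not carry over. Pictures are saved under pics/ and viewed, at most 10 in all, crops included, and the job is handed in when it is done.

Besides the shell and the picture viewer there is one more tool, called after "Request:" as name([rows], argument=value, ...), one row to a line, values as JSON. carry_out: Moves the arm, as the interface text tells. Its arguments: {"type":"object","properties":{"series":{"type":"array"},"force":{"type":"number"}},"required":["series"]}

```bash
mkdir -p pics; cat > h.py <<'E'
import numpy as np, cv2
from rig import r
def ray(cam,px,z):
    c=r.get_calibration(cam);K=np.array(c["K"],float);D=np.array(c["distortion"],float);P=np.array(c["pose"],float)
    px=np.array(px,float).reshape(-1,1,2)
    u=cv2.undistortPoints(px,K,D).reshape(-1,2)
    d=np.c_[u[:,0],-u[:,1],-np.ones(len(u))]@P[:3,:3].T
    o=P[:3,3]
    return o+d*((z-o[2])/d[:,2])[:,None]
def proj(cam,pts):
    c=r.get_calibration(cam);K=np.array(c["K"],float);D=np.array(c["distortion"],float);P=np.array(c["pose"],float)
    q=(np.array(pts,float).reshape(-1,3)-P[:3,3])@P[:3,:3]; q=q*[1,-1,-1]
    return cv2.projectPoints(q,np.zeros(3),np.zeros(3),K,D)[0].reshape(-1,2)
E
python3 - <<'E'
from h import *
np.set_printoptions(precision=1,suppress=True)
for c in("top","scene"):
    f=r.grab_frame(c); cv2.imwrite(f"pics/{c}0.png",cv2.cvtColor(f,cv2.COLOR_RGB2BGR))
    print(c,np.array(r.get_calibration(c)["pose"])[:3])
    for n,z in(("dish",7),("can",26),("ring_gauge",8),("flange",8),("dropper",51)):
        for s in r.silhouettes(c,n):
            p=s["position"]; print(n,round(s["score"],2),p,ray(c,[p[1],p[0]],z)[0],s["region"].sum())
E
```

```text
top [[  -0.     1.    -0.1  422.4]
 [  -1.    -0.     0.  -120.3]
 [   0.     0.1    1.  1254.7]]
dish 0.95 [207.5, 414.1] [ 525.8 -368.9    7. ] 527
dish 0.82 [252.2, 395.9] [ 411.6 -319.9    7. ] 477
dish 0.79 [240.5, 450.9] [ 440.4 -462.7    7. ] 500
can 0.62 [147.4, 312.0] [ 679.2 -106.9   26. ] 332
ring_gauge 0.78 [151.2, 269.9] [673.5   2.5   8. ] 216
flange 0.61 [147.5, 349.4] [ 682.5 -203.7    8. ] 149
flange 0.54 [233.3, 260.8] [461.   24.5   8. ] 3023
dropper 0.62 [169.0, 207.9] [620.6 153.7  51. ] 219
scene [[ -0.9   0.3  -0.3 157.2]
 [ -0.4  -0.5   0.7 693.7]
 [  0.    0.8   0.6 708. ]]
dish 0.69 [192.1, 382.2] [ 412.2 -314.4    7. ] 209
dish 0.67 [176.9, 358.4] [ 518.  -368.6    7. ] 180
dish 0.6 [166.0, 385.0] [ 456.1 -483.4    7. ] 174
can 0.61 [200.5, 278.7] [ 683.6 -100.2   26. ] 310
ring_gauge 0.52 [224.0, 265.1] [672.5  -1.    8. ] 148
flange 0.46 [189.3, 293.6] [ 685.6 -198.4    8. ] 79
dropper 0.82 [254.7, 245.6] [619.3 166.7  51. ] 354
```

View pics/top0.png

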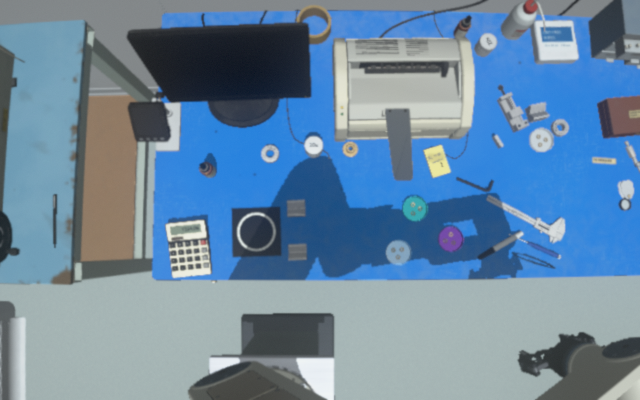

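View pics/scene0.png

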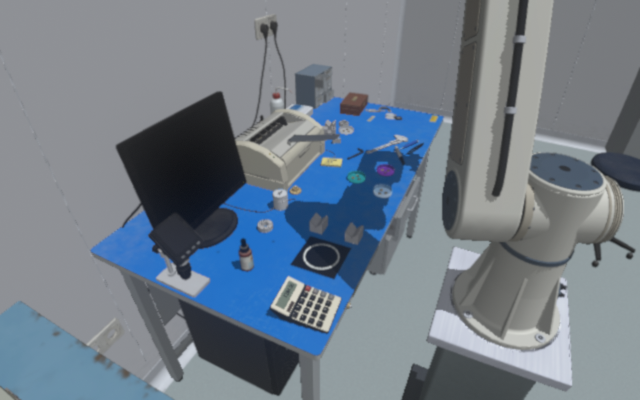

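The clear dish is at about (398,252) in the top view. The turquoise and purple ones are look-alikes. The ring is at (256,232) and the blocks are at (296,208) and (297,252). Next I'll measure these precisely.

```bash
cat > m.py <<'E'
from h import *
from scipy.optimize import least_squares
np.set_printoptions(precision=1,suppress=True)
def ringpose(f,cam,box):
    # fit centre by centroid of white ring pixels rectified to desk plane; mat yaw by dark square
    x0,x1,y0,y1=box
    ys,xs=np.mgrid[y0:y1:0.25,x0:x1:0.25]
    g=cv2.cvtColor(f,cv2.COLOR_RGB2GRAY)
    v=cv2.remap(g,xs.astype(np.float32),ys.astype(np.float32),cv2.INTER_LINEAR).ravel()
    W=ray(cam,np.c_[xs.ravel(),ys.ravel()],0)[:,:2]
    w=W[v>110]; 
    c=np.median(w,0)
    for _ in range(10):
        d=np.linalg.norm(w-c,axis=1); s=w[abs(d-46.5)<9]
        c=least_squares(lambda p:np.linalg.norm(s-p,axis=1)-46.5,c,loss="soft_l1").x
    return c,np.std(np.linalg.norm(s-c,axis=1)),len(s)
E
python3 - <<'E'
from m import *
f=r.grab_frame("top"); g=r.grab_frame("scene")
print(ringpose(f,"top",(234,279,209,255)))
print(ringpose(g,"scene",(295,350,238,275)))
a=cv2.resize(f[190:275,225:425],None,fx=4,fy=4,interpolation=cv2.INTER_CUBIC)
cv2.imwrite("pics/c1.png",cv2.cvtColor(a,cv2.COLOR_RGB2BGR))
b=cv2.resize(g[160:285,280:410],None,fx=4.5,fy=4.5,interpolation=cv2.INTER_CUBIC)
cv2.imwrite("pics/c2.png",cv2.cvtColor(b,cv2.COLOR_RGB2BGR))
E
```

```text
(array([466.3,  38.3]), np.float64(2.520033813597603), 5061)
(array([469.3,  39.3]), np.float64(2.6013326522244173), 2056)
```

View pics/c1.png

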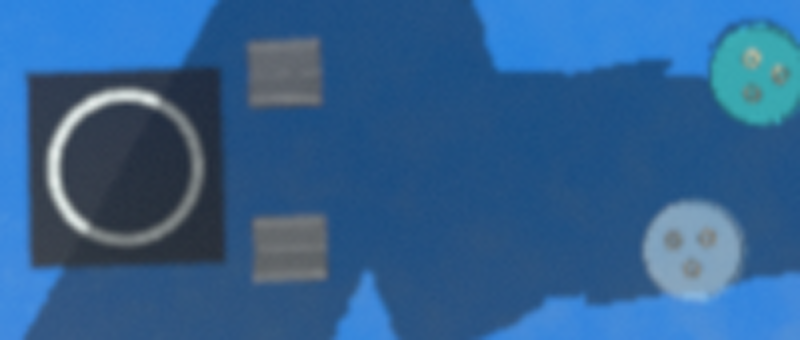

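View pics/c2.png

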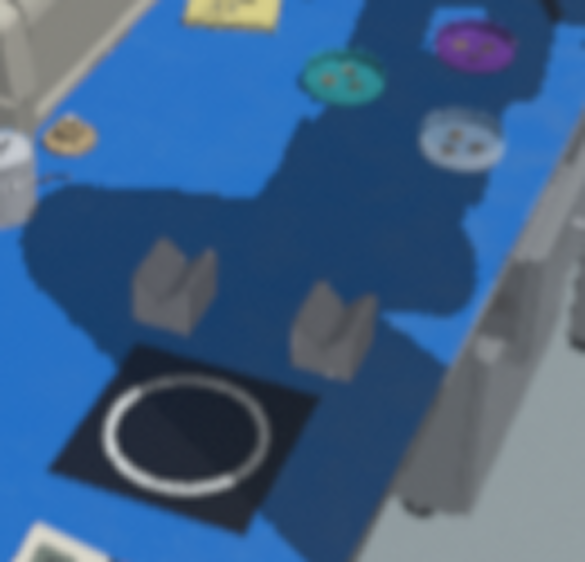

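```bash
cat >> m.py <<'E'
def loc(p): x,y,a=p; return lambda q:np.c_[x+np.cos(a)*q[:,0]-np.sin(a)*q[:,1], y+np.sin(a)*q[:,0]+np.cos(a)*q[:,1], q[:,2]]
E
python3 - <<'E'
from m import *
t=lambda q:(np.array(q,float)+.5)/4-.5+[225,190]
s=lambda q:(np.array(q,float)+.5)/4.5-.5+[280,160]
M=np.array([[63,-63,0],[-63,-63,0],[-63,63,0],[63,63,0]],float)
T=t([[28,73],[220,69],[224,263],[32,267]]); S=s([[48,468],[137,344],[320,398],[245,535]])
B=np.array([[-105+sx*22.5,sy*55+v*20,36] for sy,v,sx in((-1,-1,1),(-1,-1,-1),(-1,1,-1),(-1,1,1),(1,-1,1),(1,-1,-1),(1,1,-1),(1,1,1))],float)
TB=t([[247,41],[320,38],[323,103],[249,107],[252,217],[326,214],[328,280],[254,283]])
for nm,c,q,u in(("topmat","top",M,T),("scnmat","scene",M,S),("topblk","top",B,TB)):
    o=least_squares(lambda p:(proj(c,loc(p)(q))-u).ravel(),[467,38,1.55]); print(nm,o.x[:2],round(o.x[2],4),np.sqrt(o.cost*2/len(q)))
print("dish",ray("top",t([[693,250]]),7),ray("scene",s([[462,140]]),7))
print("purple",ray("top",[[450.9,238.5]],7))
print(r.sense()["eef_pos"],r.sense()["tcp_rot"],r.sense()["opening"])
E
```

```text
topmat [465.8  37.6] 1.5939 0.5323535553171482
scnmat [468.4  39. ] 1.6022 0.6212924893712434
topblk [465.7  37.2] 1.6026 0.31556249850713824
dish [[ 411.8 -325.     7. ]] [[ 414.5 -322.4    7. ]]
purple [[ 445.5 -462.8    7. ]]
[ 216.5 -586.3  231.3] [-3.1  0.   0.4] 0.9971032062789653
```

```bash
cat > go.py <<'E'
from h import *
from scipy.spatial.transform import Rotation as Ro
np.set_printoptions(precision=4,suppress=True)
def rows(targets):  # (x,y,z,yaw) world -> fractions in tool axes
    s=r.sense(); R0=Ro.from_euler("xyz",s["tcp_rot"]); p0=np.array(s["eef_pos"])
    print("t",s["clock"],"pos",p0,"rot",s["tcp_rot"],"F",s["contact_force"],"open",s["opening"],"q",s["qpos"])
    for t in targets:
        R=Ro.from_euler("xyz",[np.pi,0,t[3]])
        print((R0.inv()*R).as_rotvec()/np.pi, R0.inv().apply(np.array(t[:3])-p0)/250)
E
python3 -c "
from go import *
rows([(393,-385.5,100,1.258),(393,-385.5,40,1.258)])"
```

```text
t 0.7 pos [ 216.5364 -586.2931  231.2688] rot [-3.1416  0.      0.3538] F [ 0.0841  0.4411 -0.635 ] open 0.9971032062789653 q [-1.2194  0.353   1.6334 -0.      1.1552 -0.0024]
[-0.      0.     -0.2878] [ 0.9404 -0.5088  0.5251]
[-0.      0.     -0.2878] [ 0.9404 -0.5088  0.7651]
```

Request:
carry_out([
  [0,0,-0.2878,0.9404,-0.5088,0.525,0.29],
  [0,0,-0.2878,0.9404,-0.5088,0.525,0.29],
  [0,0,-0.2878,0.9404,-0.5088,0.525,0.29],
  [0,0,-0.2878,0.9404,-0.5088,0.525,0.29],
  [0,0,-0.2878,0.9404,-0.5088,0.525,0.29],
  [0,0,-0.2878,0.9404,-0.5088,0.525,0.29],
  [0,0,-0.2878,0.9404,-0.5088,0.765,0.29],
  [0,0,-0.2878,0.9404,-0.5088,0.765,0.29],
], force=20)

```text
clock: 1.7
eef_pos: [390.5, -383.9, 37.3]
tcp_rot: [-3.135, -0.003, 1.257]
contact_force: [-1.0, 0.9, 0.5]
opening: 0.357
grasp_force: 0.0
```

```bash
python3 -c "
from go import *
rows([(393,-385.5,15,1.258),(393,-385.5,8,1.258)])
f=r.grab_frame('scene');g=r.grab_frame('top')
a=cv2.resize(f[110:250,330:460],None,fx=4,fy=4,interpolation=cv2.INTER_CUBIC)
b=cv2.resize(g[195:280,345:465],None,fx=4,fy=4,interpolation=cv2.INTER_CUBIC)
o=np.zeros((560,1000,3),np.uint8);o[:560,:520]=a;o[:340,520:1000]=b
cv2.imwrite('pics/d1.png',cv2.resize(o,(800,448))[:,:,::-1])"
```

```text
t 1.7 pos [ 390.5266 -383.8914   37.3192] rot [-3.1352 -0.003   1.2567] F [-0.9792  0.8983  0.4519] open 0.3571902338295813 q [-0.7795  0.4991  1.9318 -0.0002  0.7178 -0.4652]
[-0.002  -0.001  -0.0004] [-0.0033  0.012   0.0892]
[-0.002  -0.001  -0.0004] [-0.0034  0.0121  0.1172]
```

View pics/d1.png

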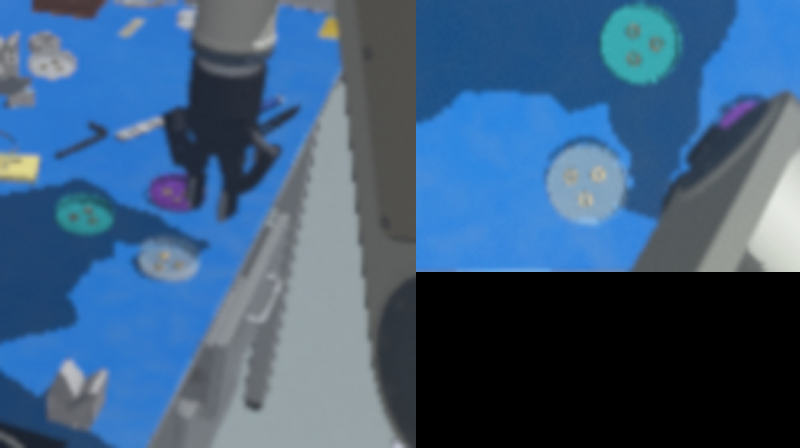

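Request:
carry_out([
  [0,0,0,0,0,0.06,0.29],
  [0,0,0,0,0,0.1,0.29],
  [0,0,0,0,0,0.128,0.29],
  [0,0,0,0,0,0.128,0.29],
])

```text
clock: 2.3
eef_pos: [392.7, -385.3, 7.6]
tcp_rot: [-3.141, -0.0, 1.258]
contact_force: [-1.0, -0.1, 0.4]
opening: 0.354
grasp_force: 0.0
```

Request:
carry_out([
  [0,0,0,0.01,0,0.008,0.29],
  [0,0,0,0.03,0,0.016,0.29],
  [0,0,0,0.06,0,0.016,0.29],
  [0,0,0,0.09,0,0.016,0.29],
  [0,0,0,0.115,0,0.016,0.29],
  [0,0,0,0.14,0,0.016,0.29],
  [0,0,0,0.17,0,0.016,0.29],
  [0,0,0,0.2,0,0.016,0.29],
])

```text
clock: 3.3
eef_pos: [408.6, -337.5, 4.1]
tcp_rot: [3.142, 0.0, 1.258]
contact_force: [0.2, -0.3, -0.2]
opening: 0.356
grasp_force: 0.3
```

```bash
cat > dd.py <<'E'
from go import *
g=r.grab_frame('top')
print(r.sense()["eef_pos"],r.sense()["contact_force"])
for c in("top","scene"):
    if c=="scene": r.grab_frame(c)
    for s in r.silhouettes(c,"dish"):
        if s["score"]<.3: continue
        ys,xs=np.nonzero(s["region"]); e=cv2.minEnclosingCircle(np.c_[xs,ys].astype(np.float32))[0]
        print(c,round(s["score"],2),len(xs),ray(c,e,7)[0],e)
E
python3 dd.py
```

```text
[ 408.5851 -336.7585    3.992 ] [-0.3491  1.1237  0.0613]
top 0.71 511 [ 523.1874 -369.8809    7.    ] (414.5, 208.5)
top 0.63 261 [ 449.3074 -465.7555    7.    ] (452.0, 237.0)
top 0.56 349 [ 419.7196 -299.6084    7.    ] (387.941162109375, 249.05882263183594)
scene 0.66 153 [ 527.2228 -367.0181    7.    ] (355.8125, 176.5)
scene 0.5 202 [ 421.0478 -297.7562    7.    ] (378.0833435058594, 194.0)
```

Request:
carry_out([
  [0,0,0,0.03,0,0,0.29],
  [0,0,0,0.065,0,0,0.29],
  [0,0,0,0.1,0,0,0.29],
  [0,0,0,0.135,0,0,0.29],
  [0,0,0,0.17,0,0,0.29],
  [0,0,0,0.205,0,0,0.29],
  [0,0,0,0.24,0,0,0.29],
  [0,0,0,0.27,0,0,0.29],
])

```text
clock: 4.5
eef_pos: [429.3, -273.1, 4.0]
tcp_rot: [-3.142, -0.0, 1.258]
contact_force: [-0.3, -2.0, 0.7]
opening: 0.354
grasp_force: 0.4
```

Request:
carry_out([
  [0,0,0,0.03,0,0,0.29],
  [0,0,0,0.065,0,0,0.29],
  [0,0,0,0.1,0,0,0.29],
  [0,0,0,0.135,0,0,0.29],
  [0,0,0,0.17,0,0,0.29],
  [0,0,0,0.2,0,0,0.29],
  [0,0,0,0.225,0,0,0.29],
  [0,0,0,0.24,0,0,0.29],
])

```text
clock: 5.5
eef_pos: [447.8, -216.3, 4.0]
tcp_rot: [-3.142, -0.0, 1.258]
contact_force: [-0.1, -1.7, 0.3]
opening: 0.353
grasp_force: 0.4
```

```bash
python3 dd.py
```

```text
[ 447.758  -216.0326    3.997 ] [-0.1853  0.7405  0.6874]
top 0.88 517 [ 445.3903 -462.319     7.    ] (450.72222900390625, 238.5370330810547)
top 0.85 505 [ 523.0907 -370.1671    7.    ] (414.6111145019531, 208.5370330810547)
scene 0.75 269 [ 458.9882 -176.465     7.    ] (354.0, 211.0)
scene 0.59 157 [ 446.8714 -465.802     7.    ] (385.95159912109375, 168.75807189941406)
```

Request:
carry_out([
  [0,0,0,0.04,0,0,0.29],
  [0,0,0,0.085,0,0,0.29],
  [0,0,0,0.125,0,0,0.29],
  [0,0,0,0.158,0,0,0.29],
  [0,0,-0.0272,0.1586,0.0134,0,0.29],
  [0,0,-0.0544,0.1604,0.0268,0,0.29],
  [0,0,-0.0816,0.1632,0.0399,0,0.29],
  [0,0,-0.1089,0.1672,0.0528,0,0.29],
])

```text
clock: 6.7
eef_pos: [473.3, -180.5, 4.0]
tcp_rot: [-3.142, -0.0, 1.603]
contact_force: [0.3, 0.4, 1.2]
opening: 0.355
grasp_force: 0.0
```

```bash
python3 dd.py; python3 -c "
from go import *
print(r.sense()['tcp_rot'])
f=r.grab_frame('scene');g=r.grab_frame('top')
a=cv2.resize(f[170:280,290:400],None,fx=4,fy=4,interpolation=cv2.INTER_CUBIC)
b=cv2.resize(g[190:270,230:345],None,fx=4,fy=4,interpolation=cv2.INTER_CUBIC)
o=np.zeros((440,900,3),np.uint8);o[:440,:440]=a;o[:320,440:900]=b
cv2.imwrite('pics/e1.png',cv2.resize(o,(800,391))[:,:,::-1])"
```

```text
[ 473.8068 -180.596     4.0872] [-0.1892  0.4519  0.1291]
top 0.93 534 [ 445.4948 -461.1267    7.    ] (450.26470947265625, 238.5)
top 0.61 56 [ 447.2837 -138.4222    7.    ] (324.6785583496094, 238.5357208251953)
top 0.6 520 [ 522.8529 -369.5994    7.    ] (414.3943176269531, 208.6300811767578)
scene 0.84 213 [ 469.2433 -135.4466    7.    ] (345.8888854980469, 217.5)
scene 0.53 169 [ 447.3371 -455.7627    7.    ] (385.0, 170.0)
[-3.1414 -0.0001  1.5984]
```

View pics/e1.png

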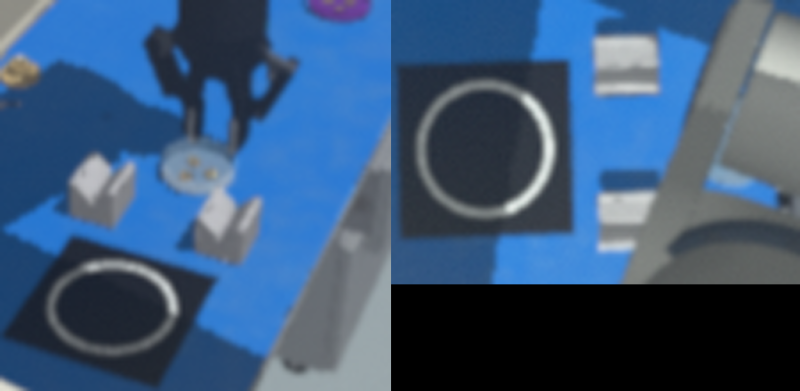

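```bash
cat > df.py <<'E'
from go import *
from scipy.optimize import least_squares
th=np.linspace(0,2*np.pi,90)
def hull(c,cam):
    P=np.vstack([np.c_[c[0]+32*np.cos(th),c[1]+32*np.sin(th),0*th+z] for z in(0,14)])
    return cv2.convexHull(proj(cam,P).astype(np.float32))
def fit(cam="scene"):
    r.grab_frame(cam); out=[]
    for s in r.silhouettes(cam,"dish"):
        m=s["region"].astype(np.uint8)
        c0=ray(cam,[s["position"][1],s["position"][0]],7)[0][:2]
        if s["score"]<.3: continue
        cn=max(cv2.findContours(m,cv2.RETR_EXTERNAL,cv2.CHAIN_APPROX_NONE)[0],key=len).reshape(-1,2)
        h=lambda c:(lambda H:np.array([cv2.pointPolygonTest(H,(float(x),float(y)),True)-.4 for x,y in cn]))(hull(c,cam))
        o=least_squares(h,c0,loss="soft_l1",f_scale=.3,diff_step=1e-3); out.append((round(s["score"],2),o.x))
    return out
if __name__=="__main__":
    for o in fit(): print(*o)
    print(r.sense()["eef_pos"],r.sense()["contact_force"])
E
python3 df.py
```

```text
0.69 [ 446.9572 -458.4229]
0.65 [ 474.5102 -140.6704]
[ 472.9099 -180.8183    4.0224] [-0.4944 -0.4408  0.1252]
```

Request:
carry_out([
  [0,0,0,0.02,-0.003,0,0.29],
  [0,0,0,0.045,-0.003,0,0.29],
  [0,0,0,0.07,-0.003,0,0.29],
  [0,0,0,0.095,-0.003,0,0.29],
  [0,0,0,0.12,-0.003,0,0.29],
  [0,0,0,0.145,-0.003,0,0.29],
  [0,0,0,0.17,-0.003,0,0.29],
  [0,0,0,0.19,-0.003,0,0.29],
])

```text
clock: 8.1
eef_pos: [470.9, -133.0, 4.0]
tcp_rot: [-3.142, -0.0, 1.6]
contact_force: [-0.7, 0.4, 0.5]
opening: 0.35
grasp_force: 0.3
```

```bash
python3 df.py; python3 -c "
from go import *
f=r.grab_frame('scene')
cv2.imwrite('pics/g1.png',cv2.resize(f[180:270,300:390],None,fx=6,fy=6,interpolation=cv2.INTER_CUBIC)[:,:,::-1])"
```

```text
0.59 [470.5151 -92.7793]
0.59 [ 444.5121 -459.5501]
[ 470.7929 -132.9229    3.9968] [ 0.3329  0.537  -0.8047]
```

View pics/g1.png

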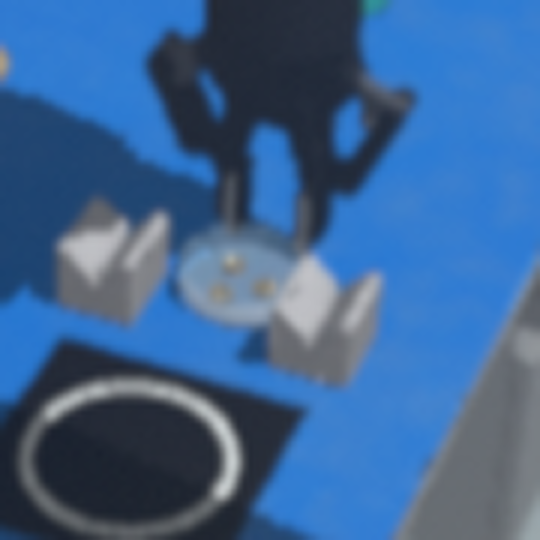

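```bash
python3 -c "
from go import *
P=np.array(r.get_calibration('scene')['pose']);o=P[:3,3]
s=r.sense();p0=np.array(s['eef_pos']);n=np.array([np.cos(1.6),np.sin(1.6),0]);y=np.array([n[1],-n[0],0])
for off in(0,11):
  for q in[(318,245),(328,225),(335,205),(345,190),(372,175),(410,100),(236,228),(222,215),(210,160),(190,145),(150,55)]:
    px=(np.array(q)+.5)/6-.5+[300,180]
    d=ray('scene',px,0)[0]-o
    X=o+d*((p0+off*n-o)@n)/(d@n); print(off,q,'lat %.0f h %.0f'%((X-p0)@y,X[2]))
"
```

```text
0 (318, 245) lat -24 h 5
0 (328, 225) lat -29 h 19
0 (335, 205) lat -32 h 33
0 (345, 190) lat -36 h 43
0 (372, 175) lat -49 h 57
0 (410, 100) lat -65 h 106
0 (236, 228) lat 20 h 1
0 (222, 215) lat 28 h 7
0 (210, 160) lat 35 h 40
0 (190, 145) lat 46 h 46
0 (150, 55) lat 69 h 94
11 (318, 245) lat -28 h 14
11 (328, 225) lat -32 h 28
11 (335, 205) lat -35 h 41
11 (345, 190) lat -39 h 52
11 (372, 175) lat -52 h 65
11 (410, 100) lat -68 h 114
11 (236, 228) lat 16 h 11
11 (222, 215) lat 24 h 16
11 (210, 160) lat 31 h 49
11 (190, 145) lat 42 h 55
11 (150, 55) lat 64 h 102
```

Request:
carry_out([
  [0,0,0,-0.016,0,-0.004,0.53],
  [0,0,0,-0.016,0,-0.004,0.53],
  [0,0,0,-0.016,0,-0.004,0.53],
  [0,0,0,0,0,-0.004,0.53],
  [0,0,0,0.025,0,-0.004,0.53],
  [0,0,0,0.05,0,-0.004,0.53],
  [0,0,0,0.075,0,-0.004,0.53],
  [0,0,0,0.1,0,-0.004,0.53],
])

```text
clock: 9.25
eef_pos: [470.2, -107.9, 5.0]
tcp_rot: [-3.142, 0.0, 1.6]
contact_force: [0.4, -0.8, 1.0]
opening: 0.233
grasp_force: 0.3
```

Request:
carry_out([
  [0,0,0,0.02,0,0,0.53],
  [0,0,0,0.04,0,0,0.53],
  [0,0,0,0.06,0,0,0.53],
  [0,0,0,0.08,0,0,0.53],
  [0,0,0,0.1,0,0,0.53],
  [0,0,0,0.12,0,0,0.53],
])

```text
clock: 10.0
eef_pos: [469.3, -78.2, 5.0]
tcp_rot: [-3.142, -0.0, 1.6]
contact_force: [0.2, -0.2, -0.5]
opening: 0.234
grasp_force: 0.3
```

```bash
python3 df.py; python3 dd.py | grep top
```

```text
0.9 [468.1001 -36.6969]
0.52 [ 527.0054 -361.8853]
0.52 [ 447.0184 -458.7465]
[469.1933 -77.9817   5.0215] [ 0.354  -0.4837 -0.0632]
top 0.91 501 [ 522.9391 -367.4666    7.    ] (413.5714416503906, 208.60000610351562)
top 0.75 513 [ 446.943  -460.4712    7.    ] (450.0, 237.9375)
```

Request:
carry_out([
  [0,0,0,0.02,0,0,0.53],
  [0,0,0,0.043,0,0,0.53],
  [0,0,0,0.066,0,0,0.53],
  [0,0,0,0.09,0,0,0.53],
  [0,0,0,0.115,0,0,0.53],
  [0,0,0,0.14,0,0,0.53],
  [0,0,0,0.165,0,0,0.53],
  [0,0,0,0.19,0,0,0.53],
])

```text
clock: 11.3
eef_pos: [467.9, -30.6, 5.0]
tcp_rot: [-3.142, -0.0, 1.6]
contact_force: [-0.1, -0.5, 0.7]
opening: 0.236
grasp_force: 0.3
```

Request:
carry_out([
  [0,0,0,0.025,0,0,0.53],
  [0,0,0,0.05,0,0,0.53],
  [0,0,0,0.07,0,0,0.53],
  [0,0,0,0.086,0,0,0.53],
  [0,0,0,0.097,0,0,0.53],
  [0,0,0,0.104,0,0,0.53],
  [0,0,0,0.104,0,0,0.53],
])

```text
clock: 12.18
eef_pos: [467.2, -4.9, 5.0]
tcp_rot: [3.142, -0.0, 1.6]
contact_force: [-0.7, 0.6, 0.3]
opening: 0.233
grasp_force: 0.0
```

```bash
python3 df.py; python3 -c "
from go import *
f=r.grab_frame('scene')
cv2.imwrite('pics/g2.png',cv2.resize(f[180:280,290:390],None,fx=6,fy=6,interpolation=cv2.INTER_CUBIC)[:,:,::-1])"
```

```text
0.59 [ 446.8801 -458.6975]
0.57 [465.1785  39.0743]
0.56 [464.3017  42.6303]
0.48 [ 525.0659 -366.3241]
[467.1583  -5.0487   5.0125] [-0.8316  0.5099  0.2815]
```

View pics/g2.png

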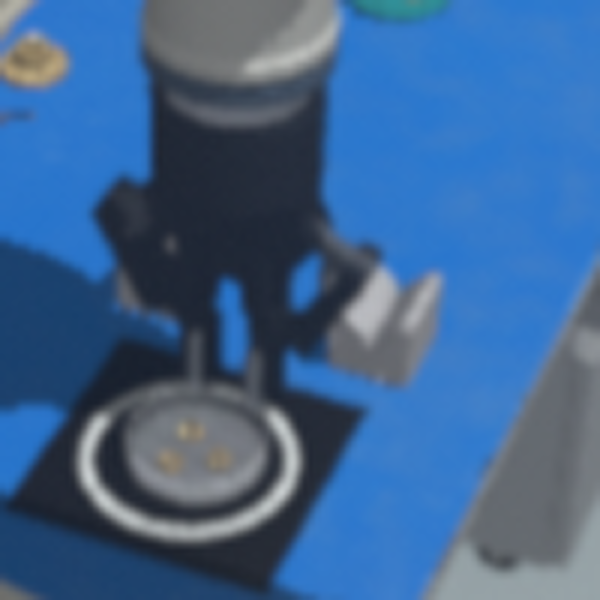

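The dish is inside the ring, with clear margin all round. I'll back off a little, then go straight up.

Request:
carry_out([
  [0,0,0,-0.016,0,0,0.53],
  [0,0,0,-0.04,0,0,0.53],
  [0,0,0,-0.04,0,-0.06,0.53],
  [0,0,0,-0.04,0,-0.2,0.53],
  [0,0,0,-0.04,0,-0.4,0.53],
  [0,0,0,-0.2,0,-0.6,0.53],
  [0,0,0,-0.4,0,-0.7,0.53],
  [0,0,0,-0.6,0,-0.7,0.53],
])

```text
clock: 13.32
eef_pos: [473.0, -156.8, 183.9]
tcp_rot: [3.136, 0.002, 1.601]
contact_force: [0.7, -0.3, -0.3]
opening: 0.237
grasp_force: 0.0
```

Request:
carry_out([
  [0,0,0,-0.2,0,0,0.53],
  [0,0,0,-0.4,0,0,0.53],
  [0,0,0,-0.4,0,0,0.53],
  [0,0,0,-0.4,0,0,0.53],
])

```text
clock: 13.82
eef_pos: [474.0, -254.7, 180.5]
tcp_rot: [-3.142, -0.0, 1.599]
contact_force: [-0.1, 1.5, 0.3]
opening: 0.233
grasp_force: 0.0
```

```bash
python3 df.py; python3 -c "
from m import *
f=r.grab_frame('scene');g=r.grab_frame('top')
for c in('top','scene'):
  for n,z in(('can',26),('ring_gauge',8),('flange',8),('dropper',51),('dish',7)):
    for s in r.silhouettes(c,n)[:3]: print(c,n,ray(c,s['position'][::-1],z)[0])
a=cv2.resize(f[180:280,290:390],None,fx=4,fy=4,interpolation=cv2.INTER_CUBIC)
b=cv2.resize(g[185:285,220:320],None,fx=4,fy=4,interpolation=cv2.INTER_CUBIC)
cv2.imwrite('pics/z.png',np.hstack([a,b])[:,:,::-1])"
```

```text
0.73 [465.5918  38.3762]
0.53 [ 446.0752 -462.9202]
0.47 [ 525.0959 -366.2202]
[ 474.2606 -253.9291  180.3516] [-0.0652 -0.372   0.1388]
top can [ 684.2 -107.1   26. ]
top ring_gauge [677.5   5.9   8. ]
top flange [ 673.7 -213.7    8. ]
top dropper [620.  141.8  51. ]
top dish [461.4  38.7   7. ]
top dish [ 433.8 -474.3    7. ]
scene can [ 690.8 -115.4   26. ]
scene ring_gauge [661.1  17.9   8. ]
scene dropper [615.  173.7  51. ]
scene dish [465.2  39.5   7. ]
scene dish [ 445.6 -468.5    7. ]
scene dish [ 518.3 -354.5    7. ]
```

View pics/z.png

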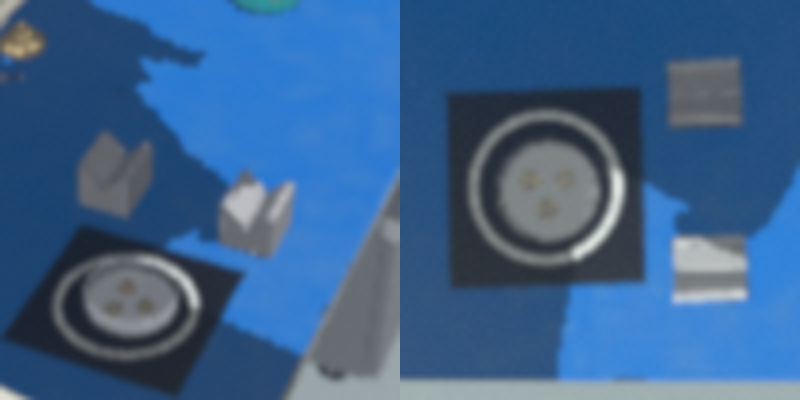

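The top view shows the dish at (549,190) and the ring centre at (547,188), so it sits centred well inside the ring, free of the gripper.

```bash
python3 -c "
from rig import r
print(r.sign_off())"
```

```text
the job is handed in; nothing more can be done
None
```

The dish was pushed through the gap and now rests near the middle of the white ring, let go of, with the arm clear and the job handed in at about 15 s.

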